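# Switch the twin-chute bead feeder to the blue chute

## Robot

A 6-joint arm with a two-finger parallel gripper is mounted at the origin on the work surface. World frame = base frame: x ahead of the robot, y to its left, z up, the work surface at z = 0. Lengths are in m, angles in degrees, forces in N, time in s.
With the tool pointing down it reaches from about 0.25 to 0.725 m from the base axis. Payload 9.7 kg.
Tool frame: the origin (TCP) lies on the centre line of the jaws, within the pads' length; the fingertips stand 22 mm ahead of it and the grasp point (between the pads) lies 3 mm ahead of it; z points along the fingers, y is the direction in which the jaws open and shut (so a half turn about z gives the same grasp; the last joint's range is limited). The gripper opens to 85 mm and grips with 20 to 120 N. Pads are 22 mm wide; open, the fingers measure 114 mm over their backs; the gripper's body (76 mm by 85 mm) begins 54 mm behind the grasp point. The pads swing forward as they close: fully open they stand 13 mm farther back than shut.
Start: joints at [-77.006, 4.979, 10.078, 95.1, 0, 90], TCP at [0.124, -0.536, 0.253] pointing down, gripper open.
Joint ranges: [-179.16, 179.16], [-48.56, 103.87], [-65.8, 70.77], [-126.05, 130.52], [-82.76, 87.17], [-180, 180]. Speed limits (degrees/s): [127.2, 127.2, 147.25, 180, 180, 180].

## Interface

Orientations are given as [roll, pitch, yaw] about the fixed x, y, z axes, in that order (R = Rz(yaw) Ry(pitch) Rx(roll)).
In Python, from workcell import monitor, eyes, job gives the robot as it stands. The module is installed in compiled form; this text tells all that it offers.
- The arm moves only by the tool drive_tool, never from a script. Its argument "plan" is a list of rows, each a list of 3 entries, a list of its own where there are three numbers: the opening, from 0 (shut) to 1 (fully open), then the shift along the world's x, y, z in m, then the turn about the world's z in degrees. In form: [[gripper, [x, y, z], yaw], ...]. A call has 1 to 10 rows; each row shifts and turns the commanded pose from where the row before left it; what a row does not reach is not made up. A row lasts 1/8 s, in which the tool goes at most 62.5 mm and 10.7 degrees, less where a joint would pass 70% of its speed; a pose out of reach is approached as far as the arm can. A call is refused whole if a number of a shift passes 0.0625 or a number of a turn 10.7, either way. A call with a gripper value outside its range is refused whole. The fingers move at their own pace and stop on an object; "grip_force" is the grip in N (left out, the last holds). Time passes only in rows, so rows that do not move let the fingers close. It gives the time, the measured TCP pose, the force and the opening at its end, in the units of the state.
- monitor.get_obs(): the state, without advancing time (a new reading comes with each control period).
- eyes.camera(name): name is "scene" or "top"; returns (picture, depth): 384x512x3 uint8, red, green, blue; 384x512 float32, m along the optical axis (not along the pixel's ray), 0 where there is no reading.
- eyes.camera_params(name): a dict with "fx", "fy", "cx", "cy" (pixels), "extrinsics" (4x4, takes a point from world to camera coordinates). Camera axes: x right, y down, z forward; pixel columns grow to the right and rows downward; lengths in m; the calibration is good to about 2 mm. A picture is of the moment at which its call begins. camera_params takes no time and is no camera call.
- job.job_done(): hands the job in, once; it reports no verdict.
The state is a dict: "time": time; "q": joint angles; "qd": joint speeds; "joint_efforts": joint torques, N m; "ee_pos": TCP position; "tcp_rot": TCP orientation; "wrist_force": force on the tool from outside, world axes, zero at the start; "torque": the same for the moment, N m; "opening": finger opening in m.
Only numpy, scipy, OpenCV 4.12 (cv2) and the standard library are available. Lean on these libraries where they do the work, as an engineer would, in place of code of your own. Each camera call takes 0.05 s, during which the arm holds its last target.

## Task

Push the empty tray along its guides until it is fully home against the wooden front board under the blue chute; then press the raised (yellow) end of the rocker gate right down to its stop, so that the gate opens the blue chute and all four blue beads run into that tray. Only push and press with the fingertips: pick nothing up, and leave the tray of yellow beads, the paint bottle, the tape and the brush where they are.

Things in the scene. Friction and masses are not known exactly. Their poses are not given: they have to be found in the camera images.
- stand: Bead filling stand, fixed: plywood block 206 mm wide with two sloping aluminium chutes (blue at y = +51 mm, yellow at y = -51 mm) that run down towards the robot (-x). Origin: on the table under the block; x to the back, y left, z up. Chute lips end at x = -93 mm, undersides 57 mm up, side walls to 75 mm. Clear filling tubes at the back (x 97 to 140 mm) rise to 149 mm.
- blue_stop (a point): Point at table level on the front face of the 50 mm high wooden front board (stand x = -60 mm), in the middle of the blue tray bay (stand y = +51 mm). The chute lip overhangs it by 33 mm. Three guide strips 12 mm high run on the table from the board 190 mm towards the robot, at stand y = -100, 0, +100 mm; each of the two bays between them is 92 mm wide.
- rocker (a joint): Seesaw gate: bar along the stand's y across both chutes, pivoted at its middle, with a blade over each chute and a finger pad on each end. In rad: 0 level; -0.34 yellow end up at its stop (blue chute shut); +0.34 yellow end fully down at its stop (blue open, yellow shut). Starts near -0.3; stays where it is left (about 0.5 N on a pad moves it). A pad travels 67 mm from stop to stop.
- pivot (a point): The rocker's pivot (stand x = -45 mm, y = 0), 105 mm above the table, held between steel cheeks 118 mm high.
- pad_yellow (a point): Centre of the top face of the yellow round finger pad, 32 mm across, 100 mm from the pivot on the stand's -y side. Raised at the start, about 140 mm above the table; about 77 mm when right down.
- pad_blue (a point): The same for the blue pad, on the stand's +y side: low at the start (about 77 mm), about 144 mm at the end.
- tray_empty: Open dark grey plastic tray 110 x 86 mm, 40 mm high, walls and floor 4 mm thick, about 0.15 kg. Origin: centre of its underside; x along its 110 mm length, z up. Empty; stands in the blue (left) bay between the guides, 40 to 80 mm short of home, x pointing to the front board within 0.03 rad. Slides along the stand's +x when pushed on its near wall (about 1 to 2 N); when home its origin is at x = -115 mm, y about +51 mm in the stand's frame.
- tray_yellow: Open dark grey plastic tray 110 x 86 mm, 40 mm high, walls and floor 4 mm thick, about 0.15 kg. Origin: centre of its underside; x along its 110 mm length, z up. Holds four yellow beads; home in the yellow (right) bay. To be left alone.
- blue1: Glazed blue ceramic bead, a ball 28 mm across, about 26 g; origin at its centre. Waits in the blue chute behind the closed blade (number 1 is lowest).
- blue2: Glazed blue ceramic bead, a ball 28 mm across, about 26 g; origin at its centre. Waits in the blue chute behind the closed blade (number 1 is lowest).
- blue3: Glazed blue ceramic bead, a ball 28 mm across, about 26 g; origin at its centre. Waits in the blue chute behind the closed blade (number 1 is lowest).
- blue4: Glazed blue ceramic bead, a ball 28 mm across, about 26 g; origin at its centre. Waits in the blue chute behind the closed blade (number 1 is lowest).
- yellow1: Glazed yellow ceramic bead, a ball 28 mm across, about 26 g; origin at its centre. Lies in the yellow-bead tray.
- yellow2: Glazed yellow ceramic bead, a ball 28 mm across, about 26 g; origin at its centre. Lies in the yellow-bead tray.
- yellow3: Glazed yellow ceramic bead, a ball 28 mm across, about 26 g; origin at its centre. Lies in the yellow-bead tray.
- yellow4: Glazed yellow ceramic bead, a ball 28 mm across, about 26 g; origin at its centre. Lies in the yellow-bead tray.
- paint: Green paint bottle, 48 mm across, 125 mm high, with a white cap, standing on the table left of the stand. Origin: centre of its underside. To be left alone.
- tape: Roll of blue tape 100 mm across, 24 mm high, lying flat left of the tray guides. Origin: centre of its underside. To be left alone.
- brush: Paint brush 200 mm long lying on the table right of the stand. Origin: at its middle, on its underside. To be left alone.

How it is judged (in metres and radians):
On the way, in this order (a step that is already met when the one before it is completed fails the run):
1. the empty tray is home against the front board under the blue chute, with the gate still shut (x of tray_empty in the frame of stand above -0.12 m and y of tray_empty in the frame of stand between 0.04 and 0.062 m and angle between tray_empty's own z axis and vertical below 0.08 rad and height (world z) of tray_empty below 0.006 m and value of joint rocker below -0.15 rad), for 0.2 s.
2. the rocker gate is rocked right over, its yellow end fully down (value of joint rocker above 0.27 rad), for 0.2 s.
At the end, for the whole second after the job is handed in: The tray is flat on the table within 5 mm of touching the front board, under the blue chute, the rocker is past 0.27 rad on the blue-open side (its yellow end down), all four blue beads lie in that tray, at rest or barely rolling, and the four yellow beads are still in theirs (x of tray_empty in the frame of stand above -0.12 m and y of tray_empty in the frame of stand between 0.04 and 0.062 m and angle between tray_empty's own z axis and vertical below 0.08 rad and height (world z) of tray_empty below 0.006 m and value of joint rocker above 0.27 rad and x of blue1 in the frame of tray_empty between -0.052 and 0.052 m and y of blue1 in the frame of tray_empty between -0.04 and 0.04 m and z of blue1 in the frame of tray_empty between 0.01 and 0.036 m and linear speed of each of blue1, blue2, blue3, blue4 below 0.15 m/s and x of blue2 in the frame of tray_empty between -0.052 and 0.052 m and y of blue2 in the frame of tray_empty between -0.04 and 0.04 m and z of blue2 in the frame of tray_empty between 0.01 and 0.036 m and x of blue3 in the frame of tray_empty between -0.052 and 0.052 m and y of blue3 in the frame of tray_empty between -0.04 and 0.04 m and z of blue3 in the frame of tray_empty between 0.01 and 0.036 m and x of blue4 in the frame of tray_empty between -0.052 and 0.052 m and y of blue4 in the frame of tray_empty between -0.04 and 0.04 m and z of blue4 in the frame of tray_empty between 0.01 and 0.036 m and x of yellow1 in the frame of tray_yellow between -0.052 and 0.052 m and y of yellow1 in the frame of tray_yellow between -0.04 and 0.04 m and z of yellow1 in the frame of tray_yellow between 0.01 and 0.036 m and x of yellow2 in the frame of tray_yellow between -0.052 and 0.052 m and y of yellow2 in the frame of tray_yellow between -0.04 and 0.04 m and z of yellow2 in the frame of tray_yellow between 0.01 and 0.036 m and x of yellow3 in the frame of tray_yellow between -0.052 and 0.052 m and y of yellow3 in the frame of tray_yellow between -0.04 and 0.04 m and z of yellow3 in the frame of tray_yellow between 0.01 and 0.036 m and x of yellow4 in the frame of tray_yellow between -0.052 and 0.052 m and y of yellow4 in the frame of tray_yellow between -0.04 and 0.04 m and z of yellow4 in the frame of tray_yellow between 0.01 and 0.036 m).
It fails at once if a tray is lifted or tipped instead of pushed (height (world z) of any of tray_empty, tray_yellow above 0.015 m or angle between any of tray_empty, tray_yellow's own z axis and vertical above 0.2 rad).
It fails at once if a bead is picked up (height (world z) of any of blue1, blue2, blue3, blue4 above 0.115 m or height (world z) of any of yellow1, yellow2, yellow3, yellow4 above 0.05 m).
It fails at once if the yellow-bead tray, the paint bottle, the tape or the brush is moved or knocked over (distance of tray_yellow from where it was at the start of the episode above 0.012 m or distance of any of paint, tape, brush from where it was at the start of the episode above 0.02 m or angle between paint's own z axis and vertical above 0.4 rad).
It also fails if it takes over 48 s, if anything falls off the work surface, if the arm or the gripper's body presses on something with over 40 N, if the wrist force passes 120 N, or if a joint passes its speed limit or range.

## Working session

There is one attempt and no reset: what is moved stays moved. The work goes in short steps, Python scripts to look and compute and a tool call to move; the robot and the scene stay as the last step left them, time stands still between calls to the robot, and variables do not carry over. Pictures are saved under pics/ and viewed, and the job is handed in when it is done.

Besides the shell and the picture viewer there is one more tool, called as name([rows], argument=value, ...), one row to a line, values as JSON. drive_tool: Moves the arm, as the interface text tells. Its arguments: {"type":"object","properties":{"plan":{"type":"array","items":{"type":"array"}},"grip_force":{"type":"number"}},"required":["plan"]}

```bash
mkdir -p pics; cat > h.py <<'E'
import numpy as np,cv2
from workcell import monitor,eyes,job
def snap(n,f):
    p,d=eyes.camera(n); cv2.imwrite('pics/'+f+'.png',p[:,:,::-1]); np.savez('pics/'+f+'.npz',p=p,d=d); return p,d
def pts(n,d):
    c=eyes.camera_params(n); E=np.array(c['extrinsics']); v,u=np.mgrid[:d.shape[0],:d.shape[1]]
    P=np.stack([(u-c['cx'])/c['fx']*d,(v-c['cy'])/c['fy']*d,d],-1)
    return (P-E[:3,3])@E[:3,:3]
E
python3 - <<'E'
from h import *
for n in('scene','top'):
    p,d=snap(n,n+'0'); c=eyes.camera_params(n); E=np.array(c['extrinsics']); print(n,c['fx'],-E[:3,:3].T@E[:3,3],E[2,:3])
o=monitor.get_obs();print({k:np.round(v,3) for k,v in o.items()})
E
```

```text
scene 443.0399260812375 [0.98633941 0.60691732 0.70913323] [-0.40944912 -0.61570621 -0.67324385]
top 417.86537897238054 [0.51840372 0.03416637 1.0532864 ] [ 0.10079864 -0.02975959 -0.99446166]
{'time': np.float64(0.1), 'q': array([-7.7008e+01,  5.0070e+00,  1.0039e+01,  9.5100e+01, -1.0000e-03,
        9.0001e+01]), 'qd': array([-0.008, -0.07 ,  0.066,  0.019,  0.006,  0.009]), 'joint_efforts': array([ 0.0000e+00, -5.2156e+01,  4.6565e+01,  1.6000e-02,  0.0000e+00,
        0.0000e+00]), 'ee_pos': array([ 0.124, -0.536,  0.253]), 'tcp_rot': array([-1.79931e+02,  1.00000e-03,  1.29910e+01]), 'wrist_force': array([-0.225,  0.799, -0.844]), 'torque': array([-0.006,  0.018, -0.03 ]), 'opening': np.float64(0.085)}
```

View pics/top0.png

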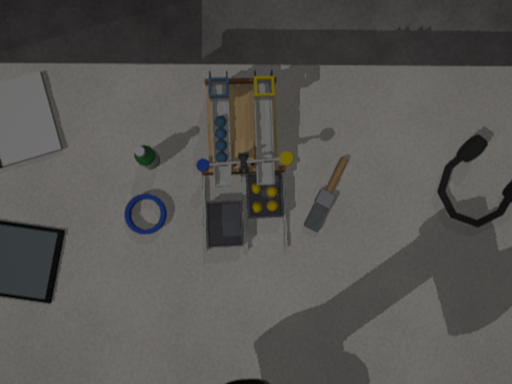

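View pics/scene0.png

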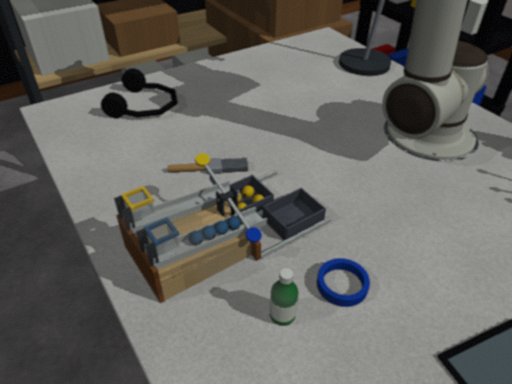

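The top view shows the stand centred near (242,130), with the blue pad at (203,165) and the raised yellow pad at (286,158). The empty tray is at about (225,223), and the yellow tray at (265,195) is home. The tape is at (146,214), the bottle at (146,155) and the brush at (325,195), all clear of the work. Next I'll measure these.

```bash
cat > m.py <<'E'
from h import *
def measure(f):
    r={}
    z=np.load('pics/top%s.npz'%f); p,d=z['p'],z['d']; P=pts('top',d); hsv=cv2.cvtColor(p,cv2.COLOR_RGB2HSV); H,S,V=[hsv[...,i].astype(int) for i in range(3)]
    Z=P[...,2]
    def rep(name,m):
        n,l,st,c=cv2.connectedComponentsWithStats(m.astype(np.uint8))
        if n<2: print(name,'none');return
        for k in range(1,n):
            if st[k,4]<40: continue
            q=P[l==k]; rc=cv2.minAreaRect((q[:,:2]*1000).astype(np.float32))
            print(name,st[k,4],np.round(np.r_[np.median(q,0),q.mean(0)],4),'minrect',np.round(rc[0],1),np.round(rc[1],1),round(rc[2],2))
    rep('ypad',(H>20)&(H<35)&(S>150)&(V>80)&(Z>.06)&(np.abs(P[...,1]+.07)<.1))
    rep('bpad',(H>105)&(H<130)&(S>150)&(Z>.05))
    rep('tape',(H>105)&(H<130)&(S>150)&(Z<.04))
    rep('brushblk',(Z>.03)&(Z<.046)&(V<90)&(S<90)&(np.abs(P[...,1]-.05)<.12)&(P[...,0]<.56)&(P[...,0]>.2))
    rep('block',(H>8)&(H<22)&(S>70)&(Z>.03)&(np.abs(P[...,1]-.05)<.2)&(P[...,0]>.4))
if __name__=='__main__':
    import sys; measure(sys.argv[1])
E
python3 m.py 0; python3 - <<'E'
import cv2
p=cv2.imread('pics/top0.png')[60:270,180:310]; cv2.imwrite('pics/crop0.png',cv2.resize(cv2.convertScaleAbs(p,alpha=1.8),None,fx=2.8*1,fy=2.8,interpolation=cv2.INTER_CUBIC))
E
```

```text
ypad 190 [ 0.84   -0.0262  0.1489  0.838  -0.0246  0.1453] minrect [840.5 -27.3] [51.1 53.9] 3.56
ypad 139 [ 0.6761 -0.0723  0.1404  0.6759 -0.0721  0.1404] minrect [675.7 -72.2] [26.2 27.5] 89.44
bpad 106 [0.6692 0.1186 0.0806 0.6697 0.118  0.0808] minrect [669.5 117.8] [26.8 25.1] 29.63
tape 473 [0.557  0.2655 0.0236 0.5576 0.2632 0.0233] minrect [557.9 262.3] [96.4 95.1] 46.56
brushblk 180 [0.4992 0.0753 0.0399 0.5056 0.0694 0.0394] minrect [517.7  68.1] [82.1 86.6] 0.79
brushblk 67 [ 0.5481 -0.026   0.04    0.5493 -0.025   0.0396] minrect [551.4 -29.8] [80.3 12.1] 89.43
block 1916 [0.7847 0.0268 0.0733 0.7839 0.0255 0.0765] minrect [697.   22.9] [356.4  58.5] 1.58
block 265 [0.7696 0.1035 0.0721 0.7702 0.1037 0.0728] minrect [774.6 102.5] [191.6  11.4] 2.29
block 194 [ 0.7658 -0.0546  0.0712  0.7631 -0.0533  0.0762] minrect [673.3 -30.3] [ 44.7 332.6] 75.08
block 76 [ 0.6667 -0.0651  0.0512  0.6674 -0.0654  0.053 ] minrect [671.1 -67.3] [22.4 25.5] 1.06
block 71 [0.6652 0.0028 0.0647 0.6652 0.0022 0.0629] minrect [665.4   2.9] [22.7 19.6] 1.65
block 71 [0.6635 0.0392 0.063  0.6634 0.0402 0.0632] minrect [665.   39.5] [17.  19.9] 2.66
block 49 [0.6571 0.1035 0.0574 0.6558 0.1038 0.0744] minrect [594.3  66.2] [162.4  27.9] 32.63
```

View pics/crop0.png

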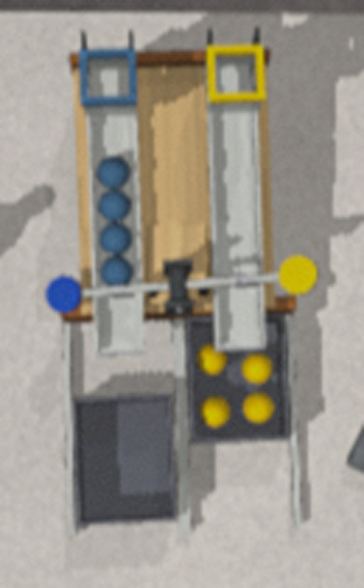

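drive_tool([
  [0, [0.022, 0.042, 0], -1],
  [0, [0.022, 0.042, 0], -1],
  [0, [0.022, 0.042, 0], -1],
  [0, [0.022, 0.042, 0], -1],
  [0, [0.022, 0.042, 0], -1],
  [0, [0.022, 0.042, 0], -1],
  [0, [0.022, 0.042, 0], -1],
  [0, [0.022, 0.042, 0], -1],
  [0, [0.022, 0.042, 0], -1],
  [0, [0.022, 0.042, 0], -2],
], grip_force=40)

```text
time: 1.35
ee_pos: [0.344, -0.1144, 0.2532]
tcp_rot: [180.0, -0.0, 1.9]
wrist_force: [0.4, -0.8, -0.4]
opening: -0.0001
```

drive_tool([
  [0, [0.02, 0.045, 0], 0],
  [0, [0.02, 0.045, 0], 0],
  [0, [0.02, 0.045, -0.02], 0],
  [0, [0.02, 0.045, -0.03], 0],
  [0, [0.014, 0, -0.05], 0],
  [0, [0, 0, -0.05], 0],
  [0, [0, 0, -0.04], 0],
  [0, [0, 0, -0.02], 0],
  [0, [0, 0, 0], 0],
])

```text
time: 2.48
ee_pos: [0.4383, 0.0348, 0.0417]
tcp_rot: [-178.8, 0.2, 4.0]
wrist_force: [0.1, 0.3, 0.7]
opening: -0.0003
```

```bash
python3 - <<'E'
from h import *
p,d=snap('scene','scene1'); snap('top','top1')
c=p[140:300,180:400]; cv2.imwrite('pics/s1.png',cv2.resize(cv2.convertScaleAbs(c[:,:,::-1],alpha=1.5),None,fx=3.4,fy=3.4,interpolation=cv2.INTER_CUBIC))
E
```

```text
(no output)
```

View pics/s1.png

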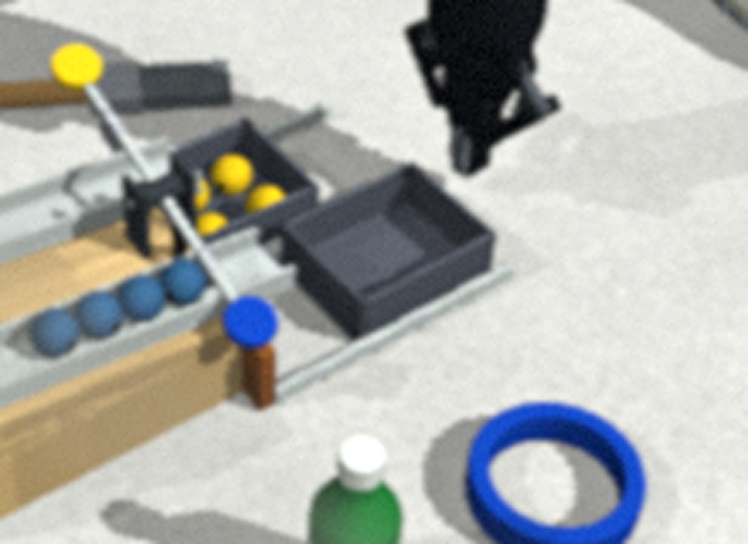

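The shut fingertips (crop 470,160) are short of the tray's near wall and about 3 cm too far right. I'll correct y and yaw, then lower.

drive_tool([
  [0, [0, 0.016, 0], -1],
  [0, [0, 0.015, 0], -1],
  [0, [0, 0, -0.004], 0],
  [0, [0, 0, -0.004], 0],
  [0, [0, 0, 0], 0],
])

```text
time: 3.2
ee_pos: [0.441, 0.0397, 0.0348]
tcp_rot: [-177.7, 0.1, 3.8]
wrist_force: [0.0, -0.0, 0.4]
opening: 0.0
```

```bash
python3 - <<'E'
from h import *
o=monitor.get_obs();print({k:np.round(v,3) for k,v in o.items()})
E
```

```text
{'time': np.float64(3.2), 'q': array([  3.752,  -8.121, -27.034,  71.16 ,   2.343, 179.943]), 'qd': array([-0.04 , -0.152,  0.424,  0.261, -0.043, -0.051]), 'joint_efforts': array([-5.0000e-03, -3.6398e+01,  4.5354e+01, -1.1200e-01,  1.3200e-01,
       -0.0000e+00]), 'ee_pos': array([0.441, 0.04 , 0.035]), 'tcp_rot': array([-1.77656e+02,  7.10000e-02,  3.81000e+00]), 'wrist_force': array([ 0.014, -0.011,  0.43 ]), 'torque': array([-0.054,  0.019,  0.023]), 'opening': np.float64(0.0)}
```

Joint 6 is at its 180° limit, so I'll use the equivalent grasp a half turn round.

drive_tool([
  [0, [0, 0, 0.02], 10],
  [0, [0, 0, 0], 10],
  [0, [0, 0, 0], 10],
  [0, [0, 0, 0], 10],
  [0, [0, 0, 0], 10],
  [0, [0, 0, 0], 10],
  [0, [0, 0, 0], 10],
  [0, [0, 0, 0], 10],
  [0, [0, 0, 0], 10],
  [0, [0, 0, 0], 10],
])

```text
time: 4.45
ee_pos: [0.4413, 0.0397, 0.0553]
tcp_rot: [-177.6, 0.0, 104.1]
wrist_force: [0.3, 0.7, -1.0]
opening: 0.0002
```

drive_tool([
  [0, [0, 0, 0], 10],
  [0, [0, 0, 0], 10],
  [0, [0, 0, 0], 10],
  [0, [0, 0, 0], 10],
  [0, [0, 0, 0], 10],
  [0, [0, 0, 0], 10],
  [0, [0, 0, 0], 10],
  [0, [0, 0, 0], 8],
  [0, [0, 0, 0], 0],
  [0, [0, 0, 0], 0],
])

```text
time: 5.7
ee_pos: [0.4413, 0.0397, 0.0553]
tcp_rot: [-177.7, 0.0, -178.4]
wrist_force: [-0.5, 0.2, 0.0]
opening: 0.0
```

drive_tool([
  [0, [0, 0.013, 0], 0],
  [0, [0, 0.013, 0], 0],
  [0, [0, 0, -0.01], 0],
  [0, [0, 0, -0.01], 0],
  [0, [0.01, 0, 0], 0],
  [0, [0, 0, 0], 0],
])

```text
time: 6.45
ee_pos: [0.452, 0.0655, 0.0353]
tcp_rot: [-177.7, 0.0, -178.2]
wrist_force: [-0.5, -0.5, 0.1]
opening: -0.0001
```

drive_tool([
  [0, [0.007, 0.0002, 0], 0],
  [0, [0.007, 0.0002, 0], 0],
  [0, [0.007, 0.0002, 0], 0],
  [0, [0.007, 0.0002, 0], 0],
  [0, [0.007, 0.0002, 0], 0],
  [0, [0.007, 0.0002, 0], 0],
  [0, [0.007, 0.0002, 0], 0],
  [0, [0.007, 0.0002, 0], 0],
  [0, [0.007, 0.0002, 0], 0],
  [0, [0, 0, 0], 0],
])

```text
time: 7.7
ee_pos: [0.5149, 0.0675, 0.0352]
tcp_rot: [-177.7, 0.0, -178.2]
wrist_force: [0.4, -0.3, 0.2]
opening: 0.0002
```

```bash
python3 - <<'E'
from h import *
p,d=snap('scene','scene2'); snap('top','top2')
c=p[140:300,180:400]; cv2.imwrite('pics/s2.png',cv2.resize(cv2.convertScaleAbs(c[:,:,::-1],alpha=1.5),None,fx=3.4,fy=3.4,interpolation=cv2.INTER_CUBIC))
E
```

```text
(no output)
```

View pics/s2.png

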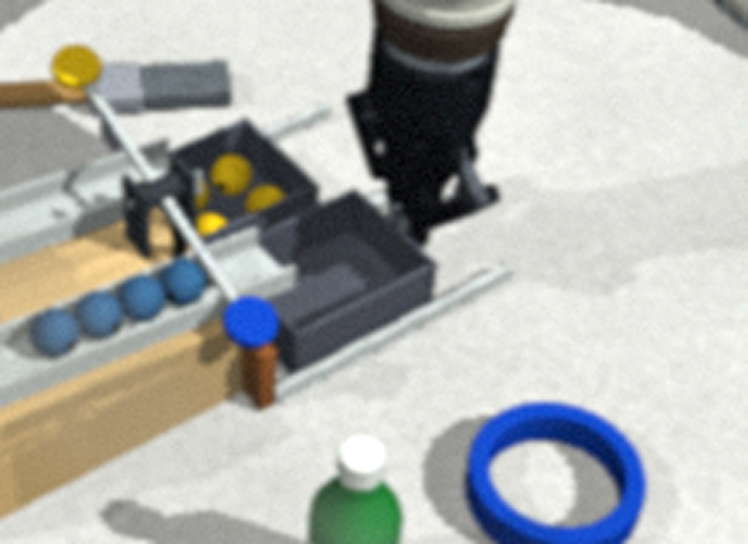

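The tray is sliding cleanly between the guides, with its near corner now at crop (433,262). I'll carry on in small steps until the force rises.

drive_tool([
  [0, [0.005, 0.0002, 0], 0],
  [0, [0.005, 0.0002, 0], 0],
  [0, [0.004, 0.0001, 0], 0],
  [0, [0.002, 0, 0], 0],
  [0, [0.002, 0, 0], 0],
  [0, [0, 0, 0], 0],
])

```text
time: 8.55
ee_pos: [0.5325, 0.068, 0.0353]
tcp_rot: [-177.7, 0.0, -178.2]
wrist_force: [-0.3, -0.1, -0.4]
opening: -0.0001
```

drive_tool([
  [0, [0.001, 0, 0], 0],
  [0, [0.001, 0, 0], 0],
  [0, [0.001, 0, 0], 0],
  [0, [0, 0, 0], 0],
])

```text
time: 9.05
ee_pos: [0.5355, 0.068, 0.0353]
tcp_rot: [-177.7, 0.0, -178.2]
wrist_force: [1.0, 0.7, -0.2]
opening: -0.0004
```

drive_tool([
  [0, [0.001, 0, 0], 0],
  [0, [0.001, 0, 0], 0],
  [0, [0, 0, 0], 0],
])

```text
time: 9.43
ee_pos: [0.5362, 0.068, 0.0353]
tcp_rot: [-177.7, -0.1, -178.2]
wrist_force: [-7.3, -0.2, 4.4]
opening: 0.0
```

Contact force rose to 7 N, so the tray is home. Next I'll back off, lift and check.

drive_tool([
  [0, [-0.01, 0, 0], 0],
  [0, [-0.03, 0, 0], 0],
  [0, [0, -0.02, 0.05], 0],
  [0, [0, -0.03, 0.06], 0],
  [0, [0, -0.03, 0.06], 0],
  [0, [0, -0.04, 0.01], 0],
  [0, [0, -0.02, 0], 0],
  [0, [0, 0, 0], 0],
])

```text
time: 10.42
ee_pos: [0.4971, -0.0689, 0.2072]
tcp_rot: [-177.6, 0.1, -178.3]
wrist_force: [0.0, 0.2, 0.2]
opening: 0.0001
```

```bash
python3 - <<'E'
from h import *
p,d=snap('scene','scene3'); t,_=snap('top','top3')
c=p[140:300,180:400]; cv2.imwrite('pics/s3.png',cv2.resize(cv2.convertScaleAbs(c[:,:,::-1],alpha=1.5),None,fx=3.4,fy=3.4,interpolation=cv2.INTER_CUBIC))
cv2.imwrite('pics/t3.png',cv2.resize(cv2.convertScaleAbs(t[60:270,180:310,::-1],alpha=1.8),None,fx=2.8,fy=2.8,interpolation=cv2.INTER_CUBIC))
E
python3 m.py 3
```

```text
ypad 193 [ 0.8398 -0.0263  0.1488  0.8378 -0.0244  0.1455] minrect [840.7 -27.2] [51.5 53.5] 3.2
ypad 141 [ 0.6755 -0.0721  0.1405  0.6757 -0.0722  0.1406] minrect [675.6 -72.1] [26.5 27.5] 88.3
bpad 106 [0.6695 0.1185 0.0807 0.6698 0.118  0.0808] minrect [670.2 118.6] [24.5 26.5] 88.56
tape 475 [0.557  0.2664 0.0235 0.5577 0.2636 0.0232] minrect [557.8 262.1] [94.6 96.4] 16.06
brushblk 74 [0.5483 0.0755 0.0396 0.5488 0.0727 0.0392] minrect [552.   68.3] [82.3 12.4] 89.64
brushblk 53 [ 0.5482 -0.0188  0.0394  0.5493 -0.0168  0.0393] minrect [551.1 -20.2] [61.  12.1] 88.54
block 1915 [0.7844 0.0246 0.0732 0.7835 0.0254 0.0785] minrect [697.5  22.9] [357.4  58.6] 1.55
block 264 [0.7666 0.1034 0.0716 0.7697 0.1037 0.0727] minrect [774.8 102.5] [192.3  11.3] 2.32
block 196 [ 0.7653 -0.0546  0.0711  0.7645 -0.0533  0.0762] minrect [678.6 -31.7] [ 44.8 343.5] 75.08
block 76 [ 0.6666 -0.0653  0.0508  0.6654 -0.0641  0.0667] minrect [594.1 -24.5] [ 30.7 189.2] 61.44
block 72 [0.665  0.0027 0.0652 0.6652 0.002  0.0633] minrect [665.4   2.8] [22.1 19.6] 3.28
block 62 [0.6642 0.0401 0.0647 0.662  0.0401 0.0828] minrect [596.3  39.8] [ 19.1 155.6] 89.47
block 41 [0.659  0.1035 0.0587 0.6594 0.1052 0.0552] minrect [660.8 108.7] [12.6 25.7] 3.77
```

View pics/s3.png

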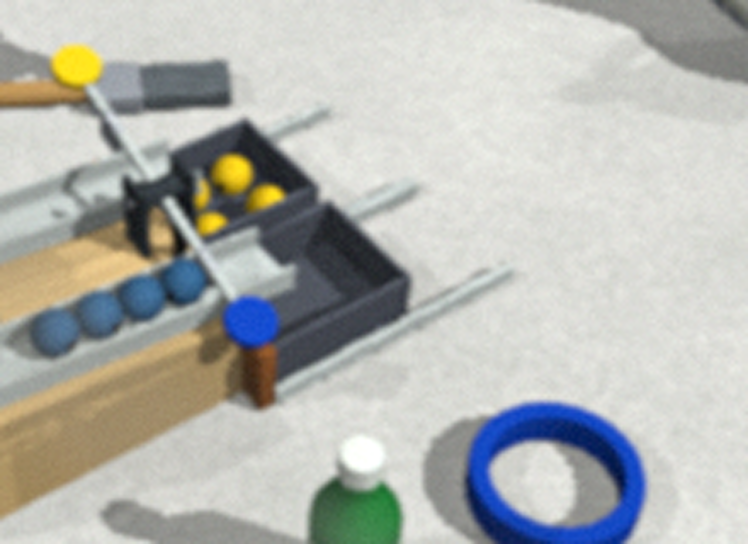

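View pics/t3.png

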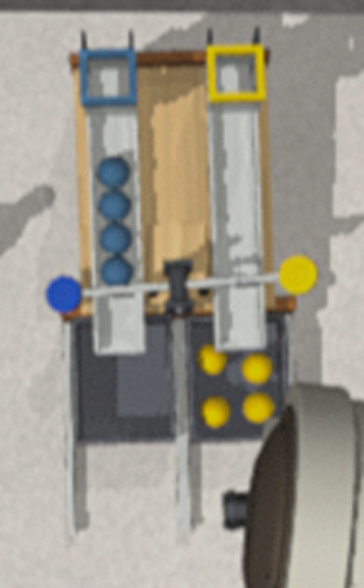

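The empty tray is home: its near edge is level with the yellow tray's in the top crop (row 437), and the gate is unchanged. I'll move over the yellow pad, measured at (0.676, -0.072, 0.140).

drive_tool([
  [0, [0.04, -0.002, 0], 0],
  [0, [0.04, -0.002, 0], 0],
  [0, [0.04, -0.002, 0], 0],
  [0, [0.04, -0.001, 0], 0],
  [0, [0.018, 0, 0], 0],
  [0, [0, 0, -0.02], 0],
  [0, [0, 0, -0.01], 0],
  [0, [0, 0, 0], 0],
])

```text
time: 11.52
ee_pos: [0.6747, -0.0741, 0.1762]
tcp_rot: [-177.7, -0.1, -178.1]
wrist_force: [-0.6, 0.5, -0.1]
opening: 0.0005
```

```bash
python3 - <<'E'
from h import *
p,d=snap('scene','scene4')
c=p[120:280,130:350]; cv2.imwrite('pics/s4.png',cv2.resize(cv2.convertScaleAbs(c[:,:,::-1],alpha=1.5),None,fx=3.4,fy=3.4,interpolation=cv2.INTER_CUBIC))
E
```

```text
(no output)
```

View pics/s4.png

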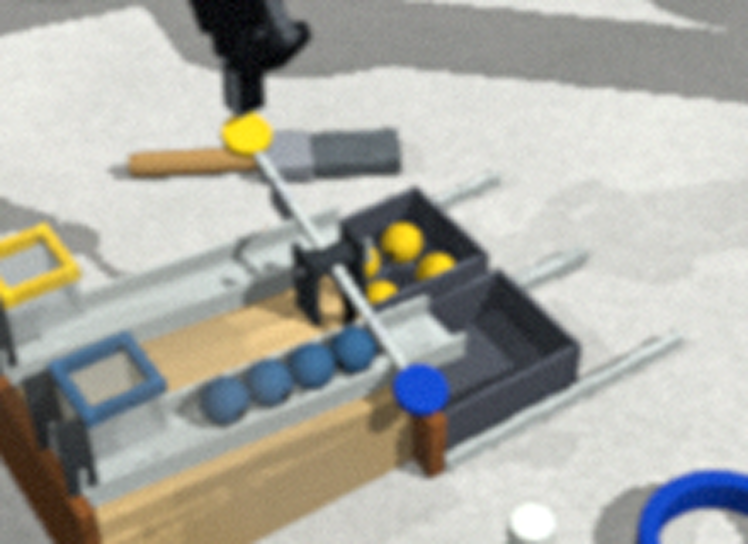

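The tips (crop 245,100) are directly over the yellow pad (247,133). Pressing down.

drive_tool([
  [0, [0, 0, -0.01], 0],
  [0, [0, 0, -0.007], 0],
  [0, [0, 0, -0.007], 0],
  [0, [0, -0.001, -0.007], 0],
  [0, [0, -0.001, -0.007], 0],
  [0, [0, 0, -0.007], 0],
  [0, [0, 0, -0.007], 0],
  [0, [0, 0, -0.007], 0],
  [0, [0, 0, -0.007], 0],
  [0, [0, 0, -0.005], 0],
])

```text
time: 12.82
ee_pos: [0.6752, -0.0768, 0.1055]
tcp_rot: [-177.7, 0.0, -178.2]
wrist_force: [-0.7, -0.3, 0.8]
opening: -0.0
```

drive_tool([
  [0, [0, 0, -0.002], 0],
  [0, [0, 0, -0.002], 0],
  [0, [0, 0, 0], 0],
])

```text
time: 13.2
ee_pos: [0.6753, -0.0769, 0.1021]
tcp_rot: [-177.7, 0.0, -178.2]
wrist_force: [-0.0, 0.6, 0.7]
opening: 0.0002
```

drive_tool([
  [0, [0, 0, -0.001], 0],
  [0, [0, 0, -0.001], 0],
  [0, [0, 0, -0.001], 0],
  [0, [0, 0, 0], 0],
])

```text
time: 13.7
ee_pos: [0.6755, -0.0768, 0.0999]
tcp_rot: [-177.7, 0.1, -178.2]
wrist_force: [-1.0, 0.9, 4.1]
opening: -0.0
```

```bash
python3 - <<'E'
from h import *
p,d=snap('scene','scene5')
c=p[120:280,130:350]; cv2.imwrite('pics/s5.png',cv2.resize(cv2.convertScaleAbs(c[:,:,::-1],alpha=1.5),None,fx=3.4,fy=3.4,interpolation=cv2.INTER_CUBIC))
E
```

```text
(no output)
```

View pics/s5.png

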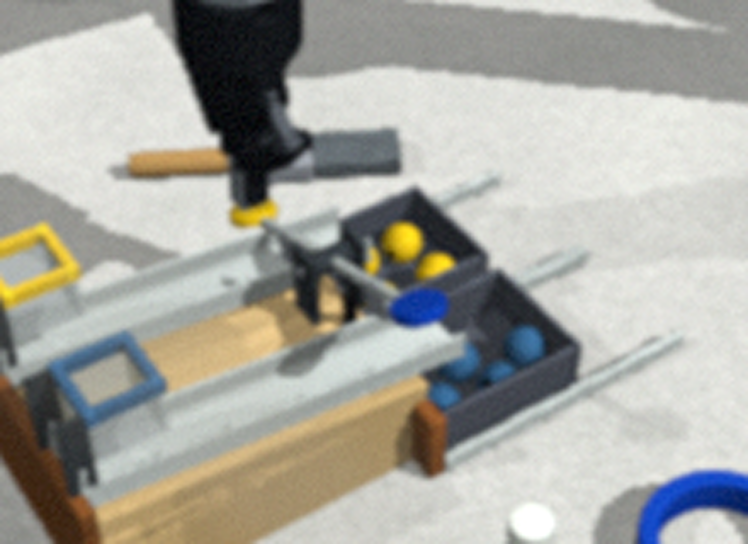

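The gate is over and the stop is felt at 4 N. All four beads are in the tray, around crop (430–545, 345–400). I'll press 1 mm more, lift away and check.

drive_tool([
  [0, [0, 0, -0.001], 0],
  [0, [0, 0, 0], 0],
  [0, [0, 0, 0.02], 0],
  [0, [0, 0, 0.05], 0],
  [0, [0, 0, 0.05], 0],
  [0, [-0.05, -0.03, 0.02], 0],
  [0, [-0.05, -0.05, 0], 0],
  [0, [-0.05, -0.05, 0], 0],
  [0, [-0.05, -0.05, 0], 0],
  [0, [0, 0, 0], 0],
])

```text
time: 15.0
ee_pos: [0.4902, -0.242, 0.2386]
tcp_rot: [-177.6, 0.0, -178.5]
wrist_force: [0.2, -0.0, 0.4]
opening: -0.0001
```

```bash
python3 - <<'E'
from h import *
t,_=snap('top','top6')
cv2.imwrite('pics/t6.png',cv2.resize(cv2.convertScaleAbs(t[60:270,120:350,::-1],alpha=1.8),None,fx=2.8,fy=2.8,interpolation=cv2.INTER_CUBIC))
E
python3 m.py 6 | grep -v block
```

```text
ypad 193 [ 0.8397 -0.0264  0.1487  0.838  -0.0244  0.1452] minrect [841.  -27.4] [52.  53.4] 3.09
ypad 123 [ 0.6761 -0.0723  0.0772  0.6756 -0.0728  0.0772] minrect [674.7 -73.6] [28.7 27.6] 1.54
bpad 123 [0.67   0.1153 0.144  0.6685 0.1146 0.1511] minrect [603.2  72.8] [184.5  26.4] 32.6
tape 470 [0.5571 0.2651 0.0235 0.558  0.2634 0.0233] minrect [558.1 262.5] [94.3 96.7] 9.57
brushblk 74 [0.5483 0.0743 0.0396 0.5488 0.0722 0.0394] minrect [551.9  68.2] [82.2 12.4] 89.67
brushblk 66 [ 0.5481 -0.0274  0.0393  0.5493 -0.0253  0.0394] minrect [551.4 -28.8] [78.3 12.1] 89.29
```

View pics/t6.png

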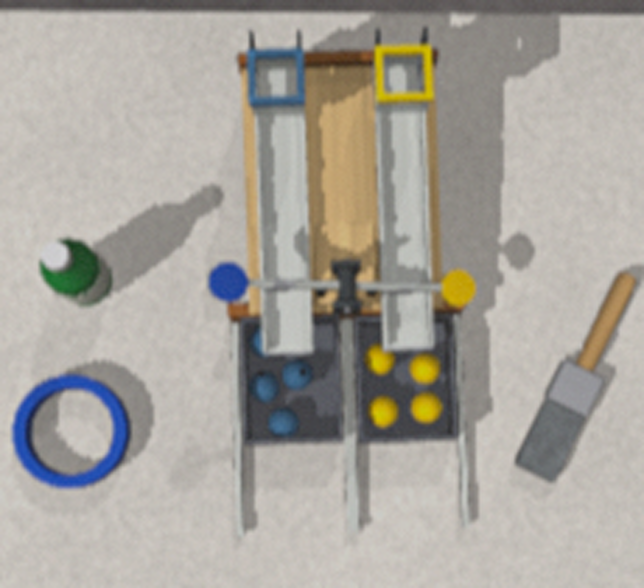

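Pad heights are 77 mm and 144 mm, so the rocker is at its stop. Four blue beads are in the tray at crop (258,343), (264,387), (297,374) and (282,421). I'll wait a moment to check they've settled.

drive_tool([
  [0, [0, 0, 0], 0],
  [0, [0, 0, 0], 0],
  [0, [0, 0, 0], 0],
  [0, [0, 0, 0], 0],
  [0, [0, 0, 0], 0],
  [0, [0, 0, 0], 0],
  [0, [0, 0, 0], 0],
  [0, [0, 0, 0], 0],
])

```text
time: 16.05
ee_pos: [0.4927, -0.2395, 0.2381]
tcp_rot: [-177.7, 0.0, -178.2]
wrist_force: [0.2, -0.3, -0.5]
opening: 0.0003
```

```bash
python3 - <<'E'
from h import *
t,_=snap('top','top7')
cv2.imwrite('pics/t7.png',cv2.resize(cv2.convertScaleAbs(t[160:230,200:290,::-1],alpha=1.8),None,fx=7,fy=7,interpolation=cv2.INTER_CUBIC))
a=np.load('pics/top6.npz')['p'][160:230,200:290].astype(int);print(np.abs(a-t[160:230,200:290]).max(-1).__gt__(40).sum())
job.job_done()
E
```

```text
0
the job is handed in; nothing more can be done
```

View pics/t7.png

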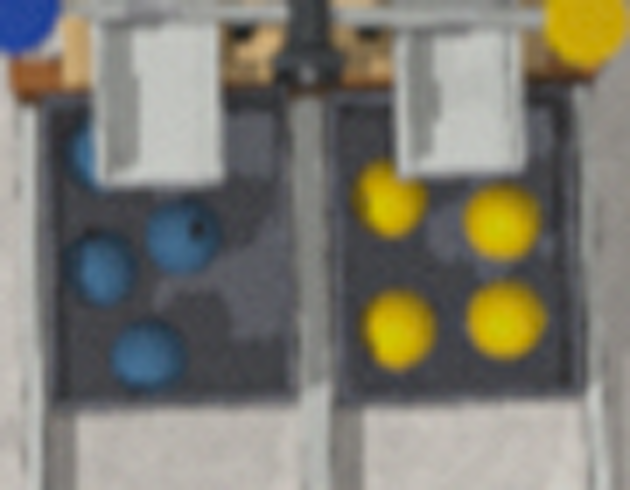

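I pushed the empty tray home with the shut fingertips, then pressed the yellow pad down to its stop, and all four blue beads ran into the tray. I handed the job in at about 16 s of the 48 s allowed; no verdict was reported.

**Tray:** the push force rose to about 7 N at the board. The tray's near edge measured about 0.546 m in x, level with the yellow tray's.

**Gate:** the pads measured 77 mm (yellow) and 144 mm (blue), so the rocker is at its stop.

**Beads:** four blue and four yellow beads are in their trays. One blue bead is partly hidden under the chute lip. Two pictures of the trays about 1 s apart showed no change, so the beads are at rest.

**Other items:** the tape's measured position did not change. The yellow tray, bottle and brush look unmoved in the pictures, though I did not measure the bottle or the brush.

**Went wrong on the way:** on the approach, joint 6 reached its 180° limit and the tool stopped about 3 cm short in y. I turned the tool half round and carried on with about 2.3° of tool tilt, which did no harm.

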